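# Unlatch the gauge rack, draw the plug gauge and hold it level

### The job

The plug gauge stands locked in its funnel-mouthed rack: push the rack's keeper slide by its upright tab all the way along until it snaps home past its spring detent, and only then draw the gauge straight up out of the funnel, turn it onto its side so that it lies about level, and hold it still in the gripper, raised with its middle more than 20 cm above the counter. Leave the keeper snapped home and the other things on the counter where they are. The job finishes while you are holding the gauge: do not put it down or let go.

Things in the scene. Friction and masses are not known exactly. Their poses are not given: they have to be found in the camera images.
- rack: Fixed steel gauge rack (mm). Origin on the counter, on the funnel's axis; z up; the slide runs along its y. Base plate 100 (x) by 300 (y -170 to 130) by 12. Two guide rails at x = +-35, 10 wide, top at z 78, carry the keeper plate. The spring detent is outside the +x rail at y -80, out to x 63, up to z 90.
- socket (a point): Centre of the mouth of the upright funnel socket that holds the gauge, on the rack's origin axis, 62 mm above the counter. Mouth 58 mm across outside, bore 31 mm; the floor it stands on is 17 mm above the counter.
- keeper (a joint): Travel of the keeper along the rack's +y, m: 0 locked (starts 0 to 0.010), 0.050 end stop. It is a flat keyhole plate, 74 mm wide, top 84 mm above the counter: its 22 mm throat traps the gauge's collar; fully along, its 48 mm opening lets the collar rise. About 1 N friction; the detent resists with up to 10 N from 0.036 to 0.042, then snaps it beyond 0.048, where it stays.
- keeper_tab (a point): Middle of the top edge of the keeper's upright tab, a plate 40 mm wide (rack x), 10 thick (rack y), from 84 to 118 mm above the counter. At keeper 0 it is at rack y -145; it moves towards the gauge as the keeper opens. Push on its outer face (rack -y side) in the rack's +y direction, or pinch it.
- gauge: Loose polished steel plug gauge, 148 mm long, 0.2 kg, round about its own z, which runs from gauging end to handle. Origin: centre of the gauging end face, the bottom as it stands in the funnel. Diameters: plug 27 (z 0 to 49), collar 36 (to 57), neck 18 (to 74), handle 24 (to 148). Its foot must rise 70 mm to clear funnel and keeper, 105 to clear the tab.
- gauge_mid (a point): Point on the gauge's axis midway along its length, 74 above its gauging end.
- gauge_handle (a point): Point on the gauge's axis at the middle of its handle, 111 above its gauging end; 128 above the counter at the start.
- protector: White nylon thread protector, a stepped round cap 42 across, 34 high, standing loose near the rack; origin at the centre of its underside. Leave alone.
- mallet: Copper mallet head, a waisted round bar 38 across, 62 high, standing on end loose near the rack; origin at the centre of its underside. Leave alone.
- feeler: Matte black steel feeler block 55 by 30 by 25 high, loose near the rack; origin at the centre of its underside. Leave alone.
Not all that is in view belongs to the job. Of the things that look like the gauge, the smallest one is meant.

How it is judged:
On the way, in this order (a step that is already met when the one before it is completed fails the run):
1. the keeper is snapped home past its detent, the gauge still seated in the funnel (value of joint keeper above 0.0465 m and z of gauge in the frame of rack below 0.03 m), for 0.2 s.
2. the gauge is drawn up out of the funnel in the gripper, near upright (contact force between gauge and the fingers above 1 N and z of gauge in the frame of rack above 0.065 m and angle between gauge's own z axis and vertical below 0.7 rad), for 0.1 s.
At the end, for the whole second after the job is handed in: Keeper above 0.0465 m; gauge in the gripper, not touching the rack, middle over 0.20 m above the counter, axis within 30 degrees of level, under 0.03 m/s and 0.2 rad/s; protector, mallet head and feeler block within 25 mm of their start (value of joint keeper above 0.0465 m and contact force between gauge and the fingers above 1 N and height (world z) of gauge_mid above 0.2 m and angle between gauge's own z axis and vertical between 1.047 and 2.094 rad and contact force between gauge and rack below 0.2 N and linear speed of gauge below 0.03 m/s and angular speed of gauge below 0.2 rad/s and distance of each of protector, mallet, feeler from where it was at the start of the episode below 0.025 m); the arm keeps its last pose, push and grip.
It fails at once if a bystander is moved by more than 25 mm (distance of any of protector, mallet, feeler from where it was at the start of the episode above 0.025 m).
It also fails if it takes over 58 s, if anything falls off the work surface, if the arm or the gripper's body presses on something with over 40 N, if the wrist force passes 120 N, or if a joint passes its speed limit or range.

### The arm

A 7-joint arm with a two-finger parallel gripper is mounted at the origin on the work surface. World frame = base frame: x ahead of the robot, y to its left, z up, the work surface at z = 0. Lengths are in m, angles in rad, forces in N, time in s.
With the tool pointing down it reaches from about 0.4 to 0.925 m from the base axis. Payload 4.1 kg.
Tool frame: the origin (TCP) lies at the very end of the fingers, on their centre line; the grasp point (between the pads) lies tcp_to_grasp behind it (tcp_to_grasp is the distance from the TCP to the grasp point, in m); z points along the fingers, y is the line along which they close (so a half turn about z gives the same grasp; the last joint's range is limited). The gripper opens to 85 mm and grips with 20 to 120 N. Pads are 22 mm wide; open, the fingers measure 114 mm over their backs; the gripper's body (76 mm by 85 mm) begins 54 mm behind the grasp point. The pads swing forward as they close: fully open they stand 13 mm farther back than shut.
Start: joints at [1.153, 0.398, 0.045, 1.537, -0.019, 1.207, -0.051], TCP at [0.204, -0.617, 0.231] pointing down, gripper open.
Joint ranges: [-2.82, 2.82], [-0.49, 2.23], [-1.37, 1.46], [0, 2.46], [-1.36, 4.5], [0.23, 2], [-2.94, 2.94]. Speed limits (rad/s): [2.57, 2.57, 3.14, 3.14, 3.14, 3.14, 3.14].

### API

Orientations are given as a unit quaternion [w, x, y, z].
In Python, from station import get_state, camera, finish_job, tcp_to_grasp gives the robot as it stands.
- The arm moves only by the tool arm_command, never from a script. Its argument "rows" is a list of rows, each a list of 7 numbers: the turn, a rotation vector about the tool's x, y, z in rad, then the shift along the tool's x, y, z in m, then the opening, from 0 (shut) to 1 (fully open). A call has exactly 8 rows; each row is the pose to reach, as a shift and turn from the pose commanded when the call began, along the tool's axes at that moment; what a row does not reach only later rows make up. A row lasts 1/8 s, in which the tool goes at most 62.5 mm and 10.7 degrees, less where a joint would pass 70% of its speed; a pose out of reach is approached as far as the arm can. A call with a gripper value outside its range is refused whole. The fingers move at their own pace and stop on an object; "force" is the grip in N (left out, the last holds). Time passes only in rows, so rows that repeat a pose let the fingers close, or fill a call up. It gives the time, the measured TCP pose, the force, the opening and the grip force at its end, in the units of the state.
- get_state(): the state, without advancing time (a new reading comes with each control period).
- camera(name): name is "scene" or "top"; returns a dict with "image" (400x640x3 uint8, blue, green, red), "fovy" (degrees; the focal length in pixels is half the picture's height over the tangent of half this angle, whatever the lens; pixels are square), "cx", "cy" (the principal point, pixels), "R" (3x3) and "t" (3): a world point X has camera coordinates R X + t. Camera axes: x right, y down, z forward; pixel columns grow to the right and rows downward; lengths in m; the calibration is good to about 2 mm. A picture is of the moment at which its call begins. There is no depth.
- finish_job(): hands the job in; it is judged then, once.
The state is a dict: "time": time; "q": joint angles; "dq": joint speeds; "effort": joint torques, N m; "tcp_pos": TCP position; "tcp_rot": TCP orientation; "force": force on the tool from outside, world axes, zero at the start; "ft_torque": the same for the moment, N m; "gripper_width": finger opening in m; "finger_force": force on a finger pad.
Only numpy, scipy, OpenCV 4.12 (cv2) and the standard library are available. Lean on these libraries where they do the work, as an engineer would, in place of code of your own. Each camera call takes 0.05 s, during which the arm holds its last target. There are 200 camera calls.

## Working session

There is one attempt and no reset: what is moved stays moved. The work goes in short steps, Python scripts to look and compute and a tool call to move; the robot and the scene stay as the last step left them, time stands still between calls to the robot, and variables do not carry over. Pictures are saved under pics/ and viewed, at most 10 in all, crops included, and the job is handed in when it is done.

Besides the shell and the picture viewer there is one more tool, called after ">>>" in YAML: its name, and indented under it one key for each argument. arm_command: Moves the arm, as the interface text tells. Its arguments: {"type":"object","properties":{"rows":{"type":"array"},"force":{"type":"number"}},"required":["rows"]}

```bash
mkdir -p pics
cat > h.py <<'E'
import numpy as np, cv2
from station import *
def snap(n,f):
    c=camera(n); cv2.imwrite(f'pics/{f}.png',c['image']); return c
def K(c):
    f=200/np.tan(np.radians(c['fovy'])/2); return np.array([[f,0,c['cx']],[0,f,c['cy']],[0,0,1]])
def proj(c,X):
    X=np.atleast_2d(X); p=(K(c)@(np.array(c['R'])@X.T+np.array(c['t'])[:,None])).T; return p[:,:2]/p[:,2:]
def ray(c,u,z):
    R=np.array(c['R']);C=-R.T@np.array(c['t']); d=R.T@np.linalg.inv(K(c))@[u[0],u[1],1]; return C+d*(z-C[2])/d[2]
E
python3 - <<'E'
from h import *
s=get_state(); print(s, tcp_to_grasp)
for n in('scene','top'):
    c=snap(n,n+'0'); print(n,c['fovy'],c['cx'],c['cy'],-np.array(c['R']).T@np.array(c['t']),{k:v for k,v in c.items() if k not in('image','R','t')})
E
```

```text
{'time': 0.0, 'q': array([ 1.15301272,  0.39917362,  0.04505139,  1.53792813, -0.01870207,
        1.20687358, -0.05066289]), 'dq': array([-1.58498492e-04, -8.94543814e-04,  1.47173219e-03,  3.65589607e-04,
        1.23452885e-05,  3.75917583e-04, -5.30544177e-04]), 'effort': array([ 5.61885518e-04, -4.75121391e+01,  1.36480417e+00, -2.54219145e+01,
        1.15767468e-02,  9.34887008e-03,  1.49294038e-05]), 'tcp_pos': array([ 0.20352358, -0.61663085,  0.23025428]), 'tcp_rot': array([-9.54498154e-04,  9.87313088e-01,  1.58782570e-01, -2.24270442e-04]), 'force': array([ 0.14639155, -0.67203978,  1.15297066]), 'ft_torque': array([-0.0293318 , -0.0297449 , -0.02842854]), 'finger_force': 0.0, 'gripper_width': 0.08552436944505624} 0.0187
scene 46.73412466929191 316.41264474547967 203.76173950418334 [ 1.12113222 -0.26855212  0.59090514] {'fovy': 46.73412466929191, 'cx': 316.41264474547967, 'cy': 203.76173950418334}
top 46.43483207848038 319.6644719373386 196.14388617989798 [0.45384723 0.03952286 0.87694087] {'fovy': 46.43483207848038, 'cx': 319.6644719373386, 'cy': 196.14388617989798}
```

View pics/scene0.png

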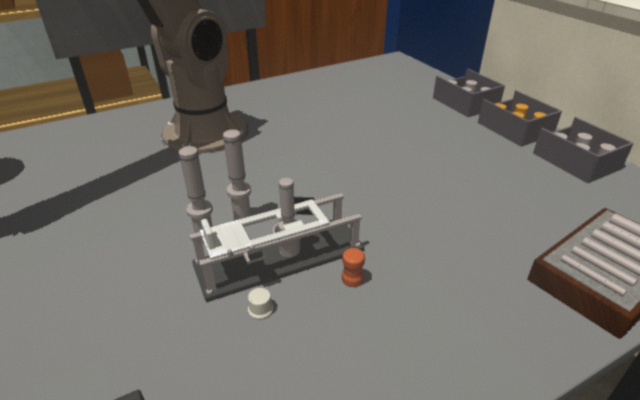

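View pics/top0.png

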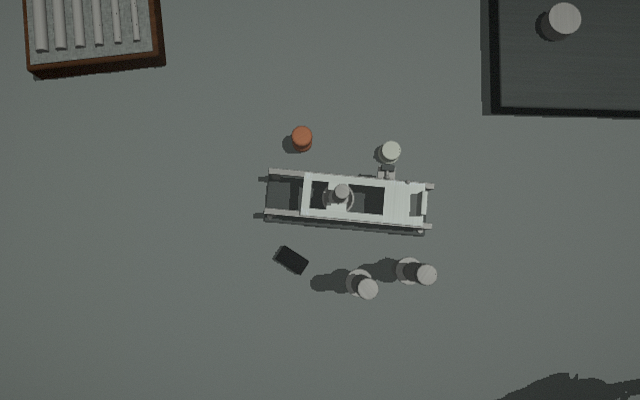

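Scene: candidates are the gauge in the rack (scene 287,200; top 342,191), two taller look-alikes standing free (scene 195,180 and 236,165; top 368,288 and 427,273), and a large cylinder (top 563,20). The rack one is the smallest. Mallet at top 302,137, protector at 391,152, feeler at 291,260. The keeper tab is at the right end (about 408–415,200). Next, a close crop.

Run:
```python
from h import *
a=cv2.imread('pics/top0.png')[140:250,250:450]; b=cv2.imread('pics/scene0.png')[165:305,180:380]
a=cv2.convertScaleAbs(a,alpha=1.3)
cv2.imwrite('pics/c0.png',np.vstack([cv2.resize(a,None,fx=2.4*5/5*1.0,fy=2.4,interpolation=2),cv2.resize(b,None,fx=2.4,fy=2.4,interpolation=2)])[:600])
cv2.imwrite('pics/c0.png',cv2.resize(a,None,fx=4,fy=4,interpolation=2))
```

```text
(no output)
```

View pics/c0.png

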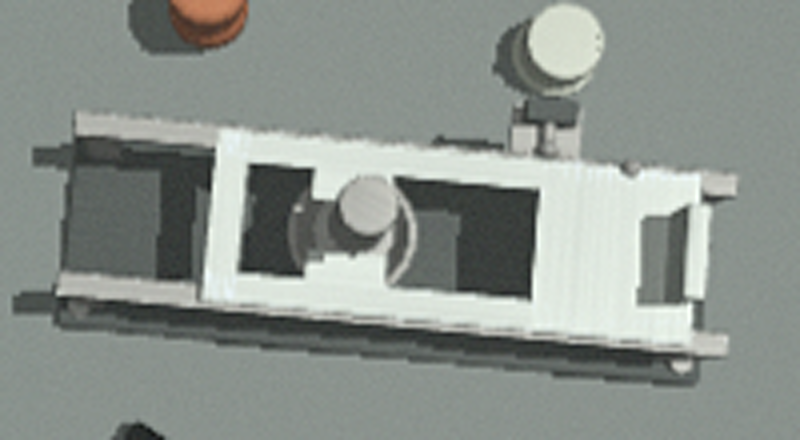

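```bash
cat >> h.py <<'E'
def yawof(s):
    from scipy.spatial.transform import Rotation as Ro
    w,x,y,z=s['tcp_rot']; return Ro.from_quat([x,y,z,w])
E
python3 - <<'E'
from h import *
from scipy.optimize import least_squares
c=camera('top'); cs=camera('scene')
px=lambda u,v:((u+.5)/4-.5+250,(v+.5)/4-.5+140)
P=[((370,204),(0,0,.165)),((77,112),(.040,.13,.078)),((738,174),(.040,-.17,.078)),((59,295),(-.040,.13,.078)),((728,356),(-.040,-.17,.078))]
T=((699,252),)
obs=np.array([px(*p[0]) for p in P]+[px(699,252)])
def pts(v):
    x,y,a,k=v; R=np.array([[np.cos(a),-np.sin(a)],[np.sin(a),np.cos(a)]])
    L=np.array([p[1] for p in P]+[(0,-.145+k,.118)]); L[:,:2]=L[:,:2]@R.T+[x,y]; return L
r=least_squares(lambda v:(proj(c,pts(v))-obs).ravel(),[.5,0,0,.005])
print(r.x,r.fun.reshape(-1,2).round(2))
for n,u,z in(('handle',(370,204),.165),('tab',(699,252),.118),('prot',(563,42),.034),('mal',(208,18),.062)):print(n,ray(c,px(*u),z))
print('feeler',ray(c,(291,260),.025), 'tall',ray(c,(368,288),.2),ray(c,(427,273),.2))
print('scene px',proj(cs,pts(r.x)))
np.save('rack.npy',r.x)
s=get_state();print(yawof(s).as_matrix().round(3), s['time'])
E
```

```text
[ 0.54305873 -0.01109114 -0.07100111  0.00550658] [[ 0.02  0.19]
 [-3.11 -0.41]
 [ 3.47  0.16]
 [-3.43 -0.27]
 [ 3.11  0.49]
 [ 0.04 -0.45]]
handle [ 0.54335849 -0.01105693  0.165     ]
tab [ 0.53241425 -0.15015928  0.118     ]
prot [ 0.6372085  -0.10855631  0.034     ]
mal [0.6380814  0.05496803 0.062     ]
feeler [0.43245993 0.06981987 0.025     ] tall [ 0.39915131 -0.04767192  0.2       ] [ 0.42193718 -0.13287876  0.2       ]
scene px [[285.94146154 181.12161417]
 [364.08986197 215.75313754]
 [196.92877854 265.58575982]
 [343.51526915 192.19183618]
 [186.1559844  235.34294188]
 [206.20685716 225.97840243]]
[[ 0.95   0.313 -0.   ]
 [ 0.313 -0.95   0.001]
 [-0.    -0.001 -1.   ]] 0.2
```

Rack at (0.543, −0.011), yaw −4.1°, keeper about 5.5 mm along; the scene view agrees. The rack gauge is confirmed as the target. I'll approach behind the tab with the fingers shut.

>>> arm_command:
  rows:
    - [0,0,-0.13,0.05,-0.033,-0.003,0]
    - [0,0,-0.26,0.1,-0.067,-0.006,0]
    - [0,0,-0.4,0.15,-0.1,-0.01,0]
    - [0,0,-0.53,0.2,-0.135,-0.012,0]
    - [0,0,-0.67,0.25,-0.168,-0.015,0]
    - [0,0,-0.8,0.3,-0.202,-0.02,0]
    - [0,0,-0.95,0.35,-0.237,-0.02,0]
    - [0,0,-1.07,0.4,-0.27,-0.02,0]

```text
time: 1.2
tcp_pos: [0.4998, -0.2339, 0.2515]
tcp_rot: [0.0, 0.767, 0.641, -0.0]
force: [0.2, -0.4, 0.2]
gripper_width: 0.0001
finger_force: 0.0
```

```bash
cat >> h.py <<'E'
def go(p,tx=None,tz=None):
    """world target p; tool x dir tx, tool z dir tz -> rotvec+shift in tool axes"""
    from scipy.spatial.transform import Rotation as Ro
    s=get_state(); R=yawof(s); out=R.inv().apply(np.array(p)-s['tcp_pos'])
    rv=np.zeros(3)
    if tx is not None:
        z=np.array(tz,float); x=np.array(tx,float); x-=z*(x@z); x/=np.linalg.norm(x)
        rv=(R.inv()*Ro.from_matrix(np.array([x,np.cross(z,x),z]).T)).as_rotvec()
    print('t',s['time'],'tcp',s['tcp_pos'].round(4),'F',s['force'].round(1),'w',round(s['gripper_width'],4),'ff',s['finger_force'],'q',s['q'].round(2)); print('rot',rv.round(3),'shift',out.round(4))
def rk(x,y,z):
    a=-.071; return [.543+x*np.cos(a)-y*np.sin(a),-.011+x*np.sin(a)+y*np.cos(a),z]
RY=[.0709,.9975,0]; D=[0,0,-1]
E
python3 -c "
from h import *
go(rk(0,-.185,.25),RY,D)"
```

```text
t 1.2 tcp [ 0.4998 -0.2339  0.2515] F [ 0.2 -0.4  0.2] w 0.0001 ff 0.0 q [ 0.67  0.22 -0.37  1.74  0.09  1.2   0.1 ]
rot [ 0.001  0.001 -0.107] shift [0.043  0.0228 0.0015]
```

>>> arm_command:
  rows:
    - [0,0,-0.05,0.022,0.012,0,0]
    - [0,0,-0.107,0.043,0.023,0,0]
    - [0,0,-0.107,0.043,0.023,0.04,0]
    - [0,0,-0.107,0.043,0.023,0.08,0]
    - [0,0,-0.107,0.043,0.023,0.12,0]
    - [0,0,-0.107,0.043,0.023,0.145,0]
    - [0,0,-0.107,0.043,0.023,0.156,0]
    - [0,0,-0.107,0.043,0.023,0.156,0]

```text
time: 2.2
tcp_pos: [0.5289, -0.198, 0.095]
tcp_rot: [-0.0, 0.733, 0.68, -0.0]
force: [0.2, -0.5, 0.9]
gripper_width: 0.0002
finger_force: 0.0
```

Run:
```python
from h import *
go(rk(0,-.1555,.095),RY,D)
a=snap('top','x')['image'][140:250,320:460]; b=snap('scene','y')['image'][150:290,140:320]
cv2.imwrite('pics/c1.png',np.hstack([cv2.resize(a,(400,314),interpolation=2),cv2.resize(b,(400,314),interpolation=2)]))
```

```text
t 2.2 tcp [ 0.5289 -0.198   0.095 ] F [ 0.2 -0.5  0.9] w 0.0002 ff 0.0 q [ 0.59  0.41 -0.38  1.87  0.19  0.9   0.04]
rot [-0.001  0.    -0.005] shift [ 0.0321  0.0006 -0.    ]
```

View pics/c1.png

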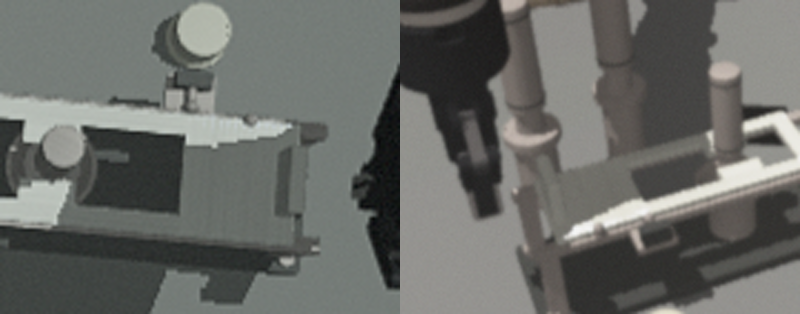

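The shut fingers stand behind the tab (crop 360,185 against the tab at 292,180) and line up with it. I'll push along tool x.

>>> arm_command:
  rows:
    - [0,0,0,0.015,0,0,0]
    - [0,0,0,0.025,0,0,0]
    - [0,0,0,0.032,0,0,0]
    - [0,0,0,0.037,0,0,0]
    - [0,0,0,0.042,0,0,0]
    - [0,0,0,0.047,0,0,0]
    - [0,0,0,0.052,0,0,0]
    - [0,0,0,0.056,0,0,0]

```text
time: 3.3
tcp_pos: [0.5336, -0.1412, 0.0953]
tcp_rot: [0.0, 0.733, 0.68, -0.0]
force: [1.1, -0.9, 0.7]
gripper_width: 0.0
finger_force: 0.6
```

>>> arm_command:
  rows:
    - [0,0,0,0.004,0,0,0]
    - [0,0,0,0.008,0,0,0]
    - [0,0,0,0.011,0,0,0]
    - [0,0,0,0.013,0,0,0]
    - [0,0,0,0.015,0,0,0]
    - [0,0,0,0.017,0,0,0]
    - [0,0,0,0.018,0,0,0]
    - [0,0,0,0.018,0,0,0]

```text
time: 4.3
tcp_pos: [0.5349, -0.1226, 0.0952]
tcp_rot: [-0.0, 0.733, 0.68, 0.0]
force: [-0.0, -1.1, -0.2]
gripper_width: 0.0001
finger_force: 0.2
```

Run:
```python
from h import *
go(rk(0,-.111,.095),RY,D)
a=snap('top','x1')['image'][140:250,320:460]; b=snap('scene','y1')['image'][150:290,140:320]
cv2.imwrite('pics/c2.png',np.hstack([cv2.resize(a,(400,314),interpolation=2),cv2.resize(b,(400,314),interpolation=2)]))
```

```text
t 4.3 tcp [ 0.5349 -0.1226  0.0952] F [-0.  -1.1 -0.2] w 0.0001 ff 0.17454166321840603 q [ 0.48  0.39 -0.41  1.91  0.19  0.88 -0.1 ]
rot [-0.    -0.001 -0.003] shift [0.0009 0.0002 0.0002]
```

View pics/c2.png

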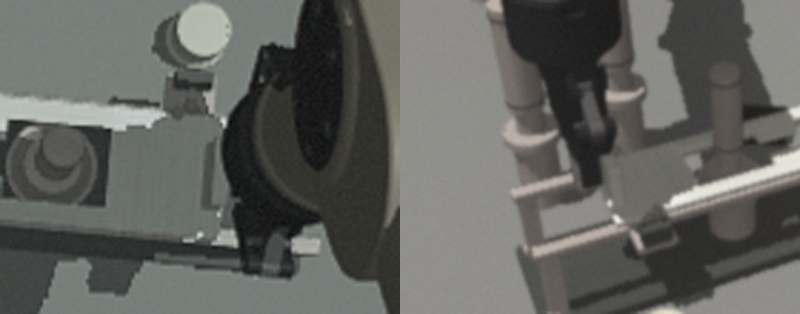

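The keeper moved about 44.5 mm (opening edge from crop 183 to 108), so it sits at about 0.050. I'll nudge it 3 mm more to confirm the end stop, then back off and rise.

>>> arm_command:
  rows:
    - [0,0,0,0.001,0,0,0]
    - [0,0,0,0.002,0,0,0]
    - [0,0,0,0.003,0,0,0]
    - [0,0,0,0.003,0,0,0]
    - [0,0,0,0.003,0,0,0]
    - [0,0,0,0.003,0,0,0]
    - [0,0,0,0.003,0,0,0]
    - [0,0,0,0.003,0,0,0]

```text
time: 5.4
tcp_pos: [0.5347, -0.1226, 0.0952]
tcp_rot: [0.001, 0.734, 0.68, -0.001]
force: [0.1, -5.0, 0.3]
gripper_width: -0.0001
finger_force: 2.6
```

Run:
```python
from h import *
go(rk(0,0,.260),RY,D)
```

```text
t 5.4 tcp [ 0.5347 -0.1226  0.0952] F [ 0.1 -5.   0.3] w -0.0001 ff 2.6390226557850838 q [ 0.48  0.39 -0.41  1.91  0.2   0.88 -0.1 ]
rot [-0.     0.002 -0.005] shift [ 0.1115 -0.0003 -0.1651]
```

The tool doesn't move while the force rises to 5 N, so it's on the end stop. Back off and rise.

>>> arm_command:
  rows:
    - [0,0,0,-0.015,0,0,0]
    - [0,0,0,-0.02,0,0,0]
    - [0,0,0,-0.02,0,-0.05,0]
    - [0,0,0,-0.02,0,-0.1,0]
    - [0,0,0,-0.02,0,-0.15,0.5]
    - [0,0,0,0,0,-0.165,1]
    - [0,0,0,0.04,0,-0.165,1]
    - [0,0,0,0.07,0,-0.165,1]

```text
time: 6.4
tcp_pos: [0.5399, -0.0478, 0.2598]
tcp_rot: [-0.001, 0.732, 0.681, 0.0]
force: [0.0, 0.2, -0.6]
gripper_width: 0.072
finger_force: 0.0
```

Run:
```python
from h import *
go(rk(0,0,.107),RY,D)
c=camera('top'); cv2.imwrite('pics/x2.png',c['image'])
c=camera('scene'); cv2.imwrite('pics/y2.png',c['image'])
```

```text
t 6.4 tcp [ 0.5399 -0.0478  0.2598] F [ 0.   0.2 -0.6] w 0.072 ff 0.0 q [ 0.43  0.21 -0.49  1.75  0.1   1.21 -0.16]
rot [-0.001 -0.001 -0.002] shift [0.0367 0.0006 0.1528]
```

>>> arm_command:
  rows:
    - [0,0,0,0.025,0,0,1]
    - [0,0,0,0.037,0,0,1]
    - [0,0,0,0.037,0,0.03,1]
    - [0,0,0,0.037,0,0.06,1]
    - [0,0,0,0.037,0,0.09,1]
    - [0,0,0,0.037,0,0.12,1]
    - [0,0,0,0.037,0,0.14,1]
    - [0,0,0,0.037,0,0.153,1]

```text
time: 7.5
tcp_pos: [0.5424, -0.0144, 0.1058]
tcp_rot: [-0.001, 0.733, 0.68, -0.001]
force: [-0.2, 0.4, -0.1]
gripper_width: 0.0853
finger_force: 0.0
```

Run:
```python
from h import *
go(rk(0,0,.107),RY,D)
a=snap('top','x3')['image'][100:280,220:480]; b=snap('scene','y3')['image'][120:300,160:420]
cv2.imwrite('pics/c3.png',np.hstack([cv2.resize(a,(400,277),interpolation=2),cv2.resize(b,(400,277),interpolation=2)]))
```

```text
t 7.5 tcp [ 0.5424 -0.0144  0.1058] F [-0.2  0.4 -0.1] w 0.0853 ff 0.0 q [ 0.34  0.37 -0.48  1.91  0.22  0.91 -0.32]
rot [-0.002  0.    -0.005] shift [ 0.0035  0.0004 -0.0012]
```

View pics/c3.png

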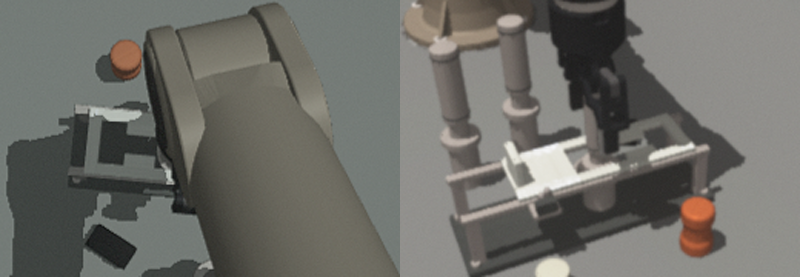

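The fingers straddle the handle (crop right, about 600,110) and the keeper is open. Centre by 3.5 mm and close.

>>> arm_command:
  rows:
    - [0,0,0,0.003,0,0,1]
    - [0,0,0,0.003,0,0,0.6]
    - [0,0,0,0.003,0,0,0.3]
    - [0,0,0,0.003,0,0,0.1]
    - [0,0,0,0.003,0,0,0]
    - [0,0,0,0.003,0,0,0]
    - [0,0,0,0.003,0,0,0]
    - [0,0,0,0.003,0,0,0]
  force: 80

```text
time: 8.6
tcp_pos: [0.5433, -0.0109, 0.1077]
tcp_rot: [0.0, 0.733, 0.68, -0.0]
force: [-1.0, -0.4, 4.9]
gripper_width: 0.0222
finger_force: 78.2
```

Run:
```python
from h import *
go(rk(0,0,.107),RY,D)
```

```text
t 8.6 tcp [ 0.5433 -0.0109  0.1077] F [-1.  -0.4  4.9] w 0.0222 ff 78.20579834282398 q [ 0.34  0.37 -0.48  1.91  0.22  0.91 -0.33]
rot [-0.     0.    -0.004] shift [-0.0001 -0.0003  0.0007]
```

Gripped (about 23 mm width, 78 N). Draw it straight up 25 mm first, then on to 0.2 m.

>>> arm_command:
  rows:
    - [0,0,0,0,0,-0.004,0]
    - [0,0,0,0,0,-0.008,0]
    - [0,0,0,0,0,-0.012,0]
    - [0,0,0,0,0,-0.016,0]
    - [0,0,0,0,0,-0.02,0]
    - [0,0,0,0,0,-0.024,0]
    - [0,0,0,0,0,-0.028,0]
    - [0,0,0,0,0,-0.03,0]

```text
time: 9.6
tcp_pos: [0.5435, -0.0108, 0.1376]
tcp_rot: [0.0, 0.733, 0.68, 0.0]
force: [-0.2, -0.5, -1.3]
gripper_width: 0.0225
finger_force: 78.3
```

>>> arm_command:
  rows:
    - [0,0,0,0,0,-0.015,0]
    - [0,0,0,0,0,-0.03,0]
    - [0,0,0,0,0,-0.05,0]
    - [0,0,0,0,0,-0.07,0]
    - [0,0,0,0,0,-0.095,0]
    - [0,0,0,0,0,-0.12,0]
    - [0,0,0,0,0,-0.145,0]
    - [0,0,0,0,0,-0.17,0]

```text
time: 10.6
tcp_pos: [0.5434, -0.0107, 0.3094]
tcp_rot: [0.001, 0.733, 0.68, 0.0]
force: [-0.0, 0.0, -2.4]
gripper_width: 0.0223
finger_force: 78.5
```

Run:
```python
from h import *
go(rk(0,0,.35),RY,D)
a=snap('top','x4')['image'][100:280,220:480]; b=snap('scene','y4')['image'][60:300,130:400]
cv2.imwrite('pics/c4.png',np.hstack([cv2.resize(a,(400,277),interpolation=2),cv2.resize(b,(312,277),interpolation=2)]))
```

```text
t 10.6 tcp [ 0.5434 -0.0107  0.3094] F [-0.   0.  -2.4] w 0.0223 ff 78.47027242183685 q [ 0.39  0.18 -0.51  1.67  0.09  1.31 -0.22]
rot [ 0.001  0.    -0.004] shift [-0.0004 -0.0003 -0.0406]
```

View pics/c4.png

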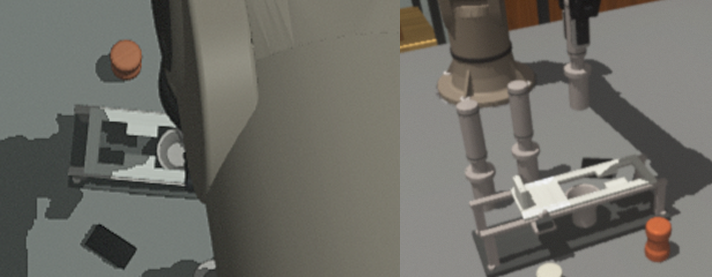

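The gauge is clear of the rack and upright in the gripper, the keeper is still home and the bystanders haven't moved. Now tilt it outward (about −tool x) while moving up and forward.

>>> arm_command:
  rows:
    - [-0.08,0,0,0,0.01,-0.01,0]
    - [-0.18,0,0,0,0.02,-0.02,0]
    - [-0.28,0,0,0,0.03,-0.03,0]
    - [-0.38,0,0,0,0.04,-0.04,0]
    - [-0.48,0,0,0,0.05,-0.05,0]
    - [-0.58,0,0,0,0.06,-0.06,0]
    - [-0.68,0,0,0,0.07,-0.06,0]
    - [-0.78,0,0,0,0.08,-0.06,0]

```text
time: 11.7
tcp_pos: [0.6221, -0.0168, 0.366]
tcp_rot: [0.279, 0.678, 0.629, 0.258]
force: [0.1, -0.7, -3.4]
gripper_width: 0.0226
finger_force: 78.9
```

Run:
```python
from h import *
go([.64,-.02,.38],RY,[1,-.07,-.1]/np.linalg.norm([1,-.07,-.1])); print(yawof(get_state()).as_matrix()[:,2])
```

```text
t 11.7 tcp [ 0.6221 -0.0168  0.366 ] F [ 0.1 -0.7 -3.4] w 0.0226 ff 78.94783526659012 q [ 0.45 -0.12 -0.51  2.04  0.12  0.43 -0.25]
rot [-0.691  0.005 -0.002] shift [-0.0019  0.0227  0.0028]
[ 0.70141695 -0.05304812 -0.71077433]
```

>>> arm_command:
  rows:
    - [-0.06,0,0,0,0.025,-0.003,0]
    - [-0.14,0,0,0,0.05,-0.006,0]
    - [-0.22,0,0,0,0.075,-0.01,0]
    - [-0.31,0,0,0,0.1,-0.013,0]
    - [-0.4,0,0,0,0.125,-0.016,0]
    - [-0.48,0,0,0,0.15,-0.02,0]
    - [-0.56,0,0,0,0.17,-0.02,0]
    - [-0.62,0,0,0,0.19,-0.02,0]

```text
time: 12.7
tcp_pos: [0.7082, -0.0447, 0.4775]
tcp_rot: [0.433, 0.616, 0.547, 0.366]
force: [0.5, 0.0, -2.0]
gripper_width: 0.0223
finger_force: 80.0
```

Run:
```python
from h import *
go([.74,-.02,.52],RY,[1,-.07,-.1]/np.linalg.norm([1,-.07,-.1])); print(yawof(get_state()).as_matrix()[:,2])
```

```text
t 12.7 tcp [ 0.7082 -0.0447  0.4775] F [ 0.5  0.  -2. ] w 0.0223 ff 79.97124172747135 q [-0.12 -0.09  0.02  2.05  1.61  0.24 -1.68]
rot [-0.266  0.068  0.009] shift [0.0277 0.0505 0.011 ]
[ 0.92463681 -0.1331851  -0.35680317]
```

>>> arm_command:
  rows:
    - [-0.04,0,0,0,0.01,0,0]
    - [-0.08,0,0,0,0.02,0,0]
    - [-0.12,0,0,0,0.03,0,0]
    - [-0.16,0,0,0,0.04,0,0]
    - [-0.2,0,0,0,0.05,0,0]
    - [-0.2,0,0,0,0.05,0,0]
    - [-0.2,0,0,0,0.05,0,0]
    - [-0.2,0,0,0,0.05,0,0]

```text
time: 13.7
tcp_pos: [0.7262, -0.0467, 0.5253]
tcp_rot: [0.493, 0.569, 0.508, 0.418]
force: [-0.7, -0.9, -3.3]
gripper_width: 0.0221
finger_force: 80.0
```

Run:
```python
from h import *
s=get_state();print(s['time'],s['tcp_pos'],s['q'].round(2),s['dq'].round(3),s['finger_force'],yawof(s).as_matrix()[:,2])
a=snap('top','x5')['image']; b=snap('scene','y5')['image']
cv2.imwrite('pics/c5.png',np.hstack([cv2.resize(a,(400,250),interpolation=3),cv2.resize(b,(400,250),interpolation=3)]))
```

```text
13.7 [ 0.7261578  -0.04666522  0.52532194] [-0.21 -0.08  0.1   2.08  2.36  0.35 -2.4 ] [-0.001 -0.001  0.001 -0.004  0.005  0.007 -0.004] 80.01308351755142 [ 0.97693165 -0.1364988  -0.16423344]
```

View pics/c5.png

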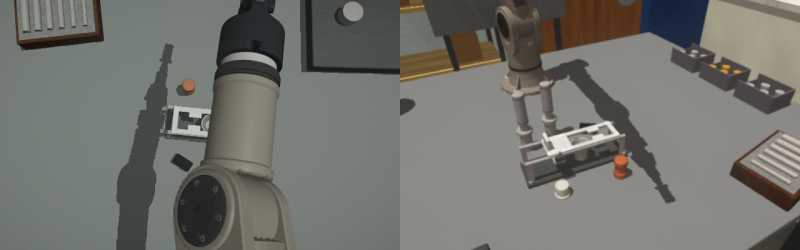

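The gauge itself is out of frame. Its shadow (top 167,50; scene 665,195) shows it in line with the gripper, the grip holds 80 N at 22 mm, and the arm is at rest 81° from vertical. The keeper and bystanders haven't moved.

```bash
python3 -c "
from station import *
print(finish_job())"
```

```text
the job is handed in; nothing more can be done
None
```

I snapped the keeper home, drew the gauge out of the funnel, and handed the job in with it held still, about 10° off level and about 0.5 m above the counter; no verdict came back. The gauge was out of camera view at the end, so its pose is judged from the gripper readings and its shadow.

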